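Fit the wall stand-offs to a tapestry frame ring

ROBOT

A 6-joint arm with a two-finger parallel gripper is mounted at the origin on the work surface. World frame = base frame: x ahead of the robot, y to its left, z up, the work surface at z = 0. Lengths are in m, angles in rad, forces in N, time in s.
With the tool pointing down it reaches from about 0.35 to 0.975 m from the base axis. Payload 4.9 kg.
Tool frame: the origin (TCP) lies at the very end of the fingers, on their centre line; the grasp point (between the pads) lies 19 mm behind it; z points along the fingers, y is the line along which they close (so a half turn about z gives the same grasp; the last joint's range is limited). The gripper opens to 85 mm and grips with 20 to 120 N. Pads are 22 mm wide; open, the fingers measure 114 mm over their backs; the gripper's body (76 mm by 85 mm) begins 54 mm behind the grasp point. The pads swing forward as they close: fully open they stand 13 mm farther back than shut.
Start: joints at [-1.332, 0.053, 1.613, -0, 1.476, -0.119], TCP at [0.219, -0.585, 0.231] pointing down, gripper open.
Joint ranges: [-3.01, 3.01], [-1.01, 2.22], [0.06, 2.58], [-1.02, 4.17], [0.09, 2.62], [-3.14, 3.14]. Speed limits (rad/s): [2.57, 2.57, 3.14, 3.14, 3.14, 3.14].

INTERFACE

Orientations are given as a rotation vector (axis times angle).
In Python, from station import ctrl, imaging gives the robot as it stands.
- The arm moves only by the tool play_rows, never from a script. Its argument "series" is a list of rows, each a list of 3 entries, a list of its own where there are three numbers: the opening, from 0 (shut) to 1 (fully open), then the shift along the tool's x, y, z each as a share of 0.05 m, from -1 to 1, then the turn, a rotation vector about the tool's x, y, z each as a share of 8 degrees, from -1 to 1. In form: [[grip, [dx, dy, dz], [ax, ay, az]], ...]. A call has 1 to 8 rows; each row shifts and turns the commanded pose from where the row before left it, along the tool's axes as they then stand; what a row does not reach is not made up. A row lasts 1/8 s, in which the tool goes at most 62.5 mm and 10.7 degrees, less where a joint would pass 70% of its speed; a pose out of reach is approached as far as the arm can. A call with a number of a shift or a turn outside -1 to 1 is refused whole. A call with a gripper value outside its range is refused whole. The fingers move at their own pace and stop on an object; "force" is the grip in N (left out, the last holds). Time passes only in rows, so rows that do not move let the fingers close. It gives the time, the measured TCP pose, the force, the opening and the grip force at its end, in the units of the state.
- ctrl.get_obs(): the state, without advancing time (a new reading comes with each control period).
- imaging.get_image(name): name is "side" or "top"; returns a dict with "color" (480x640x3 uint8, blue, green, red), "fx", "fy", "cx", "cy" (pixels), "extrinsics" (4x4, takes a point from world to camera coordinates). Camera axes: x right, y down, z forward; pixel columns grow to the right and rows downward; lengths in m; the calibration is good to about 2 mm. A picture is of the moment at which its call begins. There is no depth.
- ctrl.finish_job(): hands the job in; it is judged then, once.
The state is a dict: "t": time; "q": joint angles; "dq": joint speeds; "effort": joint torques, N m; "tool_pos": TCP position; "tool_rot": TCP orientation; "contact_force": force on the tool from outside, world axes, zero at the start; "wrist_torque": the same for the moment, N m; "opening": finger opening in m; "grip_force": force on a finger pad.
Only numpy, scipy, OpenCV 4.12 (cv2) and the standard library are available. Lean on these libraries where they do the work, as an engineer would, in place of code of your own. Each camera call takes 0.05 s, during which the arm holds its last target. There are 200 camera calls.

TASK

Build a wall stand-off on every bolt standing in the grey frame ring: first a spacer tube, on it a flat washer, and last a black flanged cap, closed end up. Push each cap down until it is fully home, with the spacer flat on the ring and the washer and the cap's flange lying tight on one another, no gap left. Some bolts already carry their spacer and need only the rest; a spare spacer may stay where it is, and the other things on the bench are to be left alone.

Things in the scene. Friction and masses are not known exactly. Their poses are not given: they have to be found in the camera images.
- frame: grey flat frame ring, held fast on the bench by three wooden bench dogs (16 mm high) at its edge. Outside diameter 280, inside 200, upper face 12 mm above the bench. Origin at its centre, on the bench. Three bolt sockets, 120 degrees apart, 120 mm from the centre; a bolt stands in each.
- bolt1_foot (a point): foot of push-in bolt 1: on its axis, on the ring's upper face, z up. Steel, vertical, 10 mm in diameter; at first it stands 52 mm above the ring; the last 6 mm taper to a 6 mm flat end. The socket grips it by friction: about 8 N push it straight down, up to 6 mm, and it stays there.
- bolt2_foot (a point): foot of push-in bolt 2: on its axis, on the ring's upper face, z up. Steel, vertical, 10 mm in diameter; at first it stands 52 mm above the ring; the last 6 mm taper to a 6 mm flat end. The socket grips it by friction: about 8 N push it straight down, up to 6 mm, and it stays there.
- bolt3_foot (a point): foot of push-in bolt 3: on its axis, on the ring's upper face, z up. Steel, vertical, 10 mm in diameter; at first it stands 52 mm above the ring; the last 6 mm taper to a 6 mm flat end. The socket grips it by friction: about 8 N push it straight down, up to 6 mm, and it stays there.
- spacer1_mid (a point): spacer 1: bare aluminium tube, 28 mm outside diameter, 24 mm high, with a 13 mm through hole, 0.03 kg. Point at its centre, 12 mm above its underside; z is the tube's axis. Both ends are alike. If present it starts already threaded on a bolt; if absent it has no reading.
- spacer2_mid (a point): spacer 2: bare aluminium tube, 28 mm outside diameter, 24 mm high, with a 13 mm through hole, 0.03 kg. Point at its centre, 12 mm above its underside; z is the tube's axis. Both ends are alike. If present it starts already threaded on a bolt; if absent it has no reading.
- spacer3_mid (a point): spacer 3: bare aluminium tube, 28 mm outside diameter, 24 mm high, with a 13 mm through hole, 0.03 kg. Point at its centre, 12 mm above its underside; z is the tube's axis. Both ends are alike. If present it starts already threaded on a bolt; if absent it has no reading.
- spacer4_mid (a point): spacer 4: bare aluminium tube, 28 mm outside diameter, 24 mm high, with a 13 mm through hole, 0.03 kg. Point at its centre, 12 mm above its underside; z is the tube's axis. Both ends are alike. Starts upright on the cork mat.
- spacer5_mid (a point): spacer 5: bare aluminium tube, 28 mm outside diameter, 24 mm high, with a 13 mm through hole, 0.03 kg. Point at its centre, 12 mm above its underside; z is the tube's axis. Both ends are alike. Starts upright on the cork mat.
- washer1_mid (a point): washer 1: flat thick steel ring, 36 mm outside diameter, 6 mm thick, 13 mm hole, 0.035 kg. Point at its centre, 3 mm above its underside; z is its axis. Starts flat on the cork mat.
- washer2_mid (a point): washer 2: flat thick steel ring, 36 mm outside diameter, 6 mm thick, 13 mm hole, 0.035 kg. Point at its centre, 3 mm above its underside; z is its axis. Starts flat on the cork mat.
- washer3_mid (a point): washer 3: flat thick steel ring, 36 mm outside diameter, 6 mm thick, 13 mm hole, 0.035 kg. Point at its centre, 3 mm above its underside; z is its axis. Starts flat on the cork mat.
- cap1_mid (a point): cap 1: black flanged bushing, closed top, 24 mm high, 0.03 kg. Bottom flange 34 mm across, 4 mm thick; body above it 26 mm across. Blind hole in the underside, 13 mm wide, 17 mm deep. Point at its centre, 12 mm above the underside; z to the closed top. Starts flange down. On spacer and washer it meets the bolt end with the flange 5 mm off the washer: push it on with 10 to 15 N, driving the bolt in.
- cap2_mid (a point): cap 2: black flanged bushing, closed top, 24 mm high, 0.03 kg. Bottom flange 34 mm across, 4 mm thick; body above it 26 mm across. Blind hole in the underside, 13 mm wide, 17 mm deep. Point at its centre, 12 mm above the underside; z to the closed top. Starts flange down. On spacer and washer it meets the bolt end with the flange 5 mm off the washer: push it on with 10 to 15 N, driving the bolt in.
- cap3_mid (a point): cap 3: black flanged bushing, closed top, 24 mm high, 0.03 kg. Bottom flange 34 mm across, 4 mm thick; body above it 26 mm across. Blind hole in the underside, 13 mm wide, 17 mm deep. Point at its centre, 12 mm above the underside; z to the closed top. Starts flange down. On spacer and washer it meets the bolt end with the flange 5 mm off the washer: push it on with 10 to 15 N, driving the bolt in.
- mat: cork parts mat, 230 x 300 mm, 4 mm thick, fixed on the bench; origin under its centre, its long side along its y. The loose parts stand on it about 70 mm apart in no set order, mixed with three things that are not for this job.
- spool_small_mid (a point): bystander: small wooden thread spool, 24 mm diameter, 30 mm high, upright on the mat; point at its centre. Not to be moved.
- thimble_mid (a point): bystander: steel thimble, 21 mm diameter, 23 mm high, on the mat; point 12 mm above its underside. Not to be moved.
- beeswax_mid (a point): bystander: round yellow cake of beeswax, 38 mm diameter, 12 mm high, no hole, on the mat; point at its centre. Not to be moved.
- tin_mid (a point): bystander: round pin tin, 66 mm diameter, 26 mm high, on the bench in the middle of the frame ring; point at its centre. Not to be moved.
- scissors_mid (a point): bystander: scissors with blue handles, about 200 mm long and 95 mm wide, lying flat on the bench at the far side; point between the handles and blades. Not to be moved.
- spool_big_mid (a point): bystander: big thread spool, 48 mm diameter, 55 mm high, upright on the bench at the side nearest the robot; point at its centre. Not to be moved.
- tape_measure_mid (a point): bystander: round tape measure, 60 mm diameter, 18 mm high, at the far side; point at its centre. Not to be moved.

How it is judged:
By the outcome, as a careful person would: the job done as asked, in the order asked, and still so for the second after the job is handed in, with the robot touching nothing.
Of spacer1, spacer2, spacer3 only 1 to 2 are there at a start; the rules pass over those that are not, and their reading is None.
At some moment in a run one of spacer4, spacer5, washer1, washer2, washer3 may be knocked a few centimetres aside while the robot is not near it.
It also fails if it takes over 210 s, if anything falls off the work surface, if the arm or the gripper's body presses on something with over 40 N, if the wrist force passes 120 N, or if a joint passes its speed limit or range.

## Working session

There is one attempt and no reset: what is moved stays moved. The work goes in short steps, Python scripts to look and compute and a tool call to move; the robot and the scene stay as the last step left them, time stands still between calls to the robot, and variables do not carry over. Pictures are saved under pics/ and viewed, at most 14 in all, crops included, and the job is handed in when it is done.

Besides the shell and the picture viewer there is one more tool, called by a JSON object that holds its "name" and its "arguments", one argument or row to a line. play_rows: Moves the arm, as the interface text tells. Shift numbers are shares of 0.05 m and turn numbers shares of 8 degrees, none past 1 either way. Its arguments: {"type":"object","properties":{"series":{"type":"array"},"force":{"type":"number"}},"required":["series"]}

```bash
mkdir -p pics; ls; python3 - <<'E'
from station import ctrl, imaging
import cv2
for n in("top","side"):
    i=imaging.get_image(n); cv2.imwrite(f"pics/{n}0.png",i["color"]); print(n,i["fx"],i["fy"],i["cx"],i["cy"],i["extrinsics"])
o=ctrl.get_obs(); print(o)
E
```

```text
pics
top 609.941186821974 609.941186821974 305.3408545561636 239.05405055174467 [[ 1.14861474e-03 -9.99999227e-01  4.76871340e-04 -6.93347200e-03]
 [-9.94343744e-01 -1.19276401e-03 -1.06203091e-01  5.79804054e-01]
 [ 1.06203577e-01 -3.52187598e-04 -9.94344345e-01  1.03199487e+00]
 [ 0.00000000e+00  0.00000000e+00  0.00000000e+00  1.00000000e+00]]
side 511.88447937603 511.88447937603 317.9810789952797 235.39550233447855 [[ 0.9798149  -0.19989556 -0.00212689 -0.55533945]
 [-0.11273284 -0.54372626 -0.83165682  0.11549596]
 [ 0.16508806  0.81510951 -0.55528588  0.84792445]
 [ 0.          0.          0.          1.        ]]
{'t': 0.1, 'q': array([-1.33200436e+00,  5.32928636e-02,  1.61416681e+00,  1.26620702e-05,
        1.47602500e+00, -1.18985943e-01]), 'dq': array([ 4.16583268e-04, -1.63391231e-03, -2.04193927e-03, -9.96832558e-05,
        5.48325174e-04, -1.16290962e-03]), 'effort': array([ 1.30664233e-03, -3.94903672e+01, -3.71363461e+01, -4.93066511e-05,
        3.93007620e-03, -1.25719663e-05]), 'tool_pos': array([ 0.21874621, -0.58485687,  0.23017867]), 'tool_rot': array([-3.08960020e+00, -5.58665534e-01,  1.58066124e-04]), 'contact_force': array([ 0.01285881,  0.0081791 , -0.08531712]), 'wrist_torque': array([ 0.03396231, -0.00840978, -0.06027019]), 'grip_force': 0.0, 'opening': 0.08601426115828421}
```

View pics/top0.png

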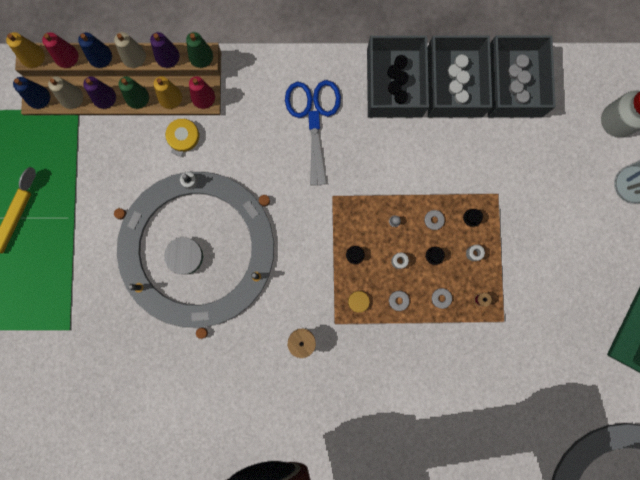

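View pics/side0.png

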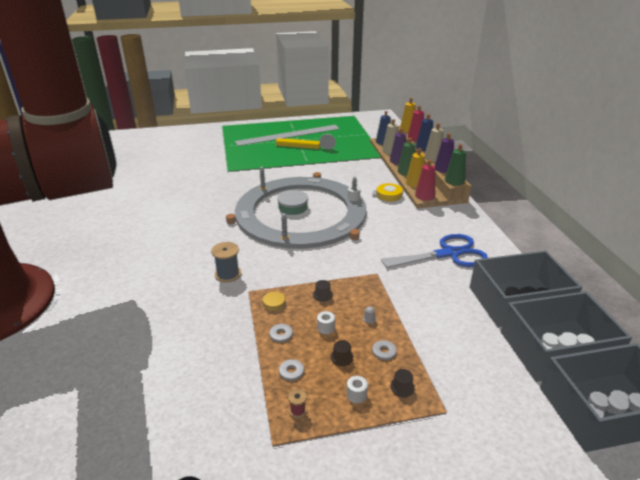

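Top view: the bolt at (188,180) already has its spacer. The bolts at (138,287) and (257,276) are bare. On the mat, the washers are at (434,219), (399,300) and (441,298), the spacers at (400,260) and (477,253), and the caps at (473,217), (355,254) and (435,255). The side view agrees. Next are enlarged crops.

```bash
python3 - <<'E'
import cv2,numpy as np
t=cv2.imread("pics/top0.png")
a=cv2.resize(t[195:325,330:510],None,fx=4,fy=4,interpolation=cv2.INTER_CUBIC)
cv2.imwrite("pics/c1.png",a)
s=cv2.imread("pics/side0.png")
c=[cv2.resize(x,(390,290),interpolation=cv2.INTER_CUBIC) for x in (t[165:300,110:290],s[165:255,220:380])]
cv2.imwrite("pics/c2.png",np.hstack(c))
E
```

```text
(no output)
```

View pics/c1.png

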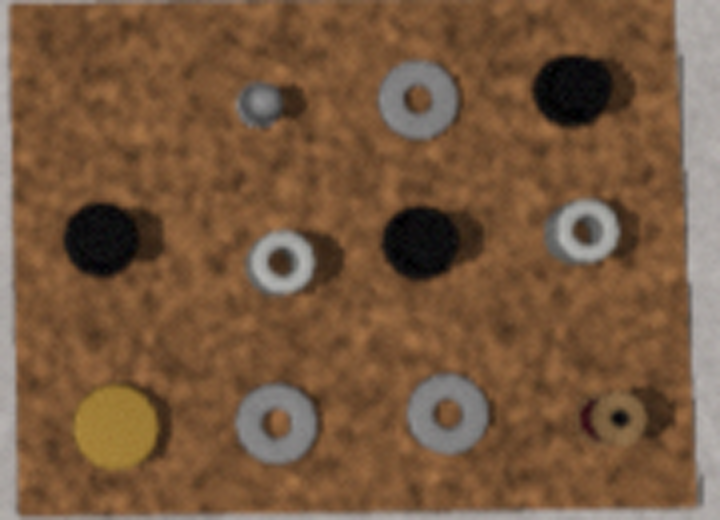

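View pics/c2.png

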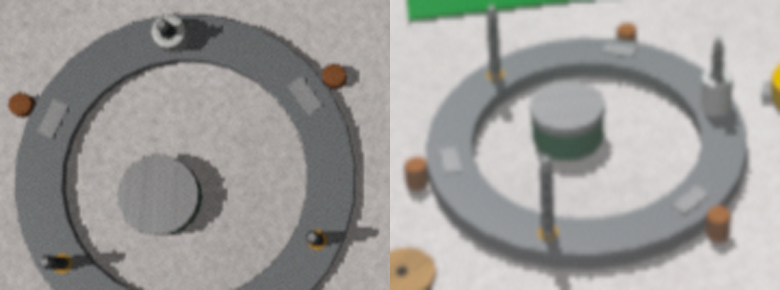

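Crop one shows the mat tops clearly: bright spacer rims, grey washers and black caps. Crop two gives the bolt tips, about (132,287), (254,274) and (187.5,176) in the top view and (261,167), (284,216) and (355,178) in the side view.

```bash
cat > h.py <<'E'
from station import ctrl, imaging
import cv2,numpy as np
def ray(im,u,v,z):
    E=im["extrinsics"];R,t=E[:3,:3],E[:3,3]
    d=R.T@np.array([(u-im["cx"])/im["fx"],(v-im["cy"])/im["fy"],1]);c=-R.T@t
    return c+d*(z-c[2])/d[2]
def P(im): return np.array([[im["fx"],0,im["cx"]],[0,im["fy"],im["cy"]],[0,0,1]])@im["extrinsics"][:3]
def pix(im,p): q=P(im)@np.r_[p,1]; return q[:2]/q[2]
def tri(a,b,ua,ub):
    X=cv2.triangulatePoints(P(a),P(b),np.array(ua,float),np.array(ub,float)); return X[:3,0]/X[3,0]
def parts(im):
    c=im["color"][185:335,325:515]; k=4
    c=cv2.resize(c,None,fx=k,fy=k,interpolation=cv2.INTER_CUBIC)
    h=cv2.cvtColor(c,cv2.COLOR_BGR2HSV); out=[]
    M={"spacer":((h[...,1]<45)&(h[...,2]>165),.028),"washer":((h[...,1]<45)&(h[...,2]>110)&(h[...,2]<165),.010),"cap":(h[...,2]<35,.008)}
    for n,(m,z) in M.items():
        m=cv2.morphologyEx(m.astype(np.uint8),cv2.MORPH_OPEN,np.ones((5,5)))
        for q in cv2.findContours(m,cv2.RETR_EXTERNAL,cv2.CHAIN_APPROX_NONE)[0]:
            (u,v),r=cv2.minEnclosingCircle(q); a=cv2.contourArea(q)
            if a<1500 or a>8000 or a/(3.1416*r*r)<.7: continue
            (u,v),ax,_=cv2.fitEllipse(q); u,v=(u+.5)/k-.5+325,(v+.5)/k-.5+185
            if not(335<u<500 and 197<v<322): continue
            out.append((n,ray(im,u,v,z),np.array(ax)/k,(u,v)))
    return out
E
python3 - <<'E'
from h import *
T=imaging.get_image("top");S=imaging.get_image("side")
for n,p,ax,uv in parts(T): print(n,p.round(4),ax.round(1),np.round(uv,1))
tt=[(131.7,287),(254,273.9),(187.5,176.2)];ss=[(261.4,167.5),(284.4,215.6),(354.6,178)]
B=[]
for a,b in zip(tt,ss):
    p=ray(T,*a,.064);B.append(p);print("bolt",p.round(4),"tri",tri(T,S,a,b).round(4), "res",(pix(S,p)-b).round(1))
B=np.array(B);print([np.linalg.norm(B[i]-B[j]).round(4) for i,j in((0,1),(1,2),(0,2))],B.mean(0).round(4))
h=cv2.cvtColor(T["color"],cv2.COLOR_BGR2HSV)
g=cv2.inRange(T["color"],(70,70,70),(140,140,140))[150:340,100:290]
q=max(cv2.findContours(g,cv2.RETR_EXTERNAL,cv2.CHAIN_APPROX_NONE)[0],key=cv2.contourArea)
e=cv2.fitEllipse(cv2.convexHull(q));print("ring",ray(T,e[0][0]+100,e[0][1]+150,.012).round(4),e)
E
```

```text
washer [ 0.4733 -0.1701  0.01  ] [18.8 19.4] [398.4 300.6]
washer [ 0.4779 -0.2455  0.01  ] [18.9 19.2] [441.3 298.1]
washer [ 0.6174 -0.2353  0.01  ] [18.7 18.8] [433.8 219.5]
cap [ 0.5537 -0.2362  0.008 ] [17.  18.2] [434.8 255.2]
cap [ 0.5549 -0.0947  0.008 ] [17.1 17.9] [355.1 254.4]
cap [ 0.6221 -0.3056  0.008 ] [16.6 19. ] [472.9 217.1]
bolt [0.4952 0.2843 0.064 ] tri [0.4963 0.2839 0.0653] res [-1.2  0.5]
bolt [0.5174 0.0798 0.064 ] tri [0.518  0.08   0.0611] res [-0.7 -1.2]
bolt [0.6839 0.195  0.064 ] tri [0.6846 0.1947 0.0647] res [-0.9  0.3]
[np.float64(0.2057), np.float64(0.2025), np.float64(0.2088)] [0.5655 0.1864 0.064 ]
ring [0.5625 0.1791 0.012 ] ((100.62896728515625, 99.76335906982422), (162.19129943847656, 173.15318298339844), 88.00077056884766)
```

{"name": "play_rows", "arguments": {
  "series": [
    [0.6,[0,0,0],[0,0,1]],
    [0.6,[0,0,0],[0,0,1]],
    [0.6,[0,0,0],[0,0,0.56]],
    [0.6,[1,0,0],[0,0,0]],
    [0.6,[1,-1,0],[0,0,0]],
    [0.6,[1,-1,0],[0,0,0]],
    [0.6,[1,-1,0],[0,0,0]],
    [0.6,[0,0,0],[0,0,0]]
  ],
  "force": 40
}}

```text
t: 1.2
tool_pos: [0.4039, -0.4498, 0.2311]
tool_rot: [-3.141, -0.01, -0.0]
contact_force: [-0.5, -0.2, 0.5]
opening: 0.0511
grip_force: 0.0
```

```bash
python3 - <<'E'
from h import *
T=imaging.get_image("top")
for u,v in((400,260),(476,252)): print(ray(T,u+.1,v+.1,.028).round(4), T["color"][v-8:v+9:2,u].tolist())
c=T["color"]; s=cv2.imread("pics/side0.png")
t=[cv2.resize(x,(260,260),interpolation=cv2.INTER_CUBIC) for x in (c[270:296,122:148],c[262:288,242:268],c[166:192,175:201],s[162:188,250:276],s[210:236,272:298],s[172:198,342:368])]
cv2.imwrite("pics/c3.png",np.vstack([np.hstack(t[:3]),np.hstack(t[3:])]))
E
```

```text
[ 0.5435 -0.1713  0.028 ] [[89, 108, 131], [158, 163, 162], [129, 131, 130], [34, 48, 59], [30, 44, 63], [34, 51, 73], [119, 123, 127], [170, 172, 172], [99, 107, 117]]
[ 0.5576 -0.304   0.028 ] [[82, 105, 130], [156, 159, 160], [131, 136, 135], [64, 67, 69], [40, 56, 75], [38, 53, 71], [117, 120, 125], [166, 170, 167], [96, 105, 111]]
```

View pics/c3.png

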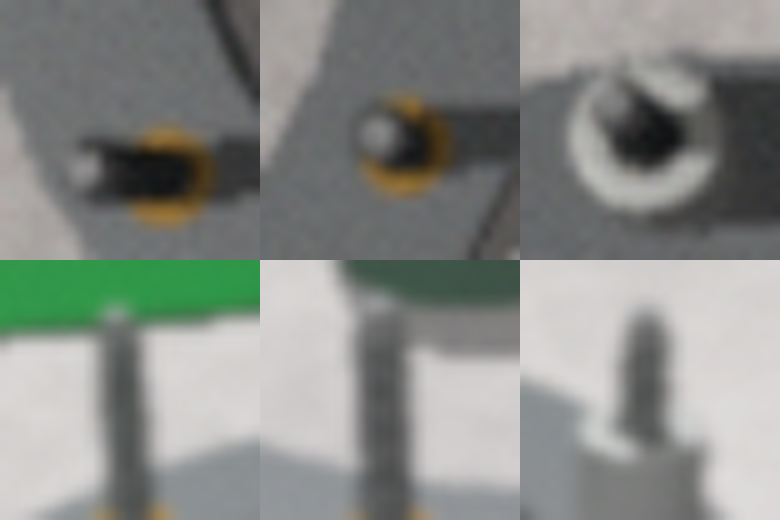

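```bash
python3 - <<'E'
from h import *
T=imaging.get_image("top");S=imaging.get_image("side")
tt=[(130.35,286.55),(253.55,274.85),(183.75,175.35)];ss=[(261.25,166.35),(283.35,213.05),(354.35,176.55)];gg=[(138.55,287.25,.012),(256.05,276.05,.012),(187.05,179.35,.036)]
B=[]
for a,b,g in zip(tt,ss,gg):
    p=ray(T,*a,.064);q=ray(T,*g);B.append((p+q)[:2]/2);print("tip",p.round(4),"foot",q.round(4),"tri",tri(T,S,a,b).round(4),"res",(pix(S,p)-b).round(1))
for A in (np.array(B),):
    print([np.linalg.norm(A[i]-A[j]).round(4) for i,j in((0,1),(1,2),(0,2))])
c=A.mean(0);d=A-c
th=np.arctan2(d[:,1],d[:,0]);o=th-np.array([0,2,0])  # fit phase
k=np.array([2,4,0])*np.pi/3
for s in(1,-1):
    z=np.exp(1j*(th-s*k)).mean();
    if abs(z)>.9:
        f=np.angle(z)+s*k;print(c.round(4),(c+.12*np.c_[np.cos(f),np.sin(f)]).round(4))
E
```

```text
tip [0.496  0.2866 0.064 ] foot [0.4962 0.287  0.012 ] tri [0.4967 0.2856 0.0672] res [-0.8  1.2]
tip [0.5158 0.0806 0.064 ] foot [0.5162 0.0805 0.012 ] tri [0.5162 0.0803 0.0668] res [-0.6  1.3]
tip [0.6854 0.2014 0.064 ] foot [0.6842 0.2011 0.036 ] tri [0.6859 0.2011 0.0648] res [-0.8  0.4]
[np.float64(0.2072), np.float64(0.2076), np.float64(0.2072)]
[0.5656 0.1895] [[0.4958 0.2871]
 [0.516  0.0803]
 [0.6851 0.2012]]
```

{"name": "play_rows", "arguments": {
  "series": [
    [0.6,[0.45,-0.75,0.4],[0,0,0]],
    [0.6,[0.45,-0.75,0.4],[0,0,0]],
    [0.6,[0.45,-0.75,0.4],[0,0,0]],
    [0.6,[0.45,-0.8,0.4],[0,0,0]],
    [0.6,[0.45,-0.8,0.4],[0,0,0]],
    [0.6,[0.45,-0.8,0.4],[0,0,0]],
    [0.6,[0.1,-0.9,0.4],[0,0,0]],
    [0.6,[0,0,0],[0,0,0]]
  ]
}}

```text
t: 2.35
tool_pos: [0.5396, -0.1737, 0.0886]
tool_rot: [-3.139, -0.003, 0.007]
contact_force: [0.9, 0.1, 0.5]
opening: 0.0517
grip_force: 0.0
```

{"name": "play_rows", "arguments": {
  "series": [
    [0.6,[0.08,-0.05,0.5],[0,0,0]],
    [0.6,[0,0,0.5],[0,0,0]],
    [0.6,[0,0,0.3],[0,0,0]],
    [0.6,[0,0,0],[0,0,0]]
  ]
}}

```text
t: 2.85
tool_pos: [0.5443, -0.1737, 0.0253]
tool_rot: [-3.141, 0.002, 0.003]
contact_force: [0.6, -0.2, -0.2]
opening: 0.0508
grip_force: 0.0
```

```bash
python3 -c "
from h import *
o=ctrl.get_obs();print(o['tool_pos'],o['tool_rot'],o['dq'].round(3))
for n in('top','side'): i=imaging.get_image(n);cv2.imwrite('pics/%s1.png'%n,i['color'])
a=cv2.imread('pics/top1.png')[200:320,340:500];b=cv2.imread('pics/side1.png')[260:420,220:430]
cv2.imwrite('pics/g1.png',np.hstack([cv2.resize(a,(400,300)),cv2.resize(b,(400,300))]))"
```

```text
[ 0.54433514 -0.17369761  0.0253435 ] [-3.14090156e+00  2.27522089e-03  3.15734200e-03] [ 0.011 -0.026 -0.024  0.003  0.007  0.001]
```

View pics/g1.png

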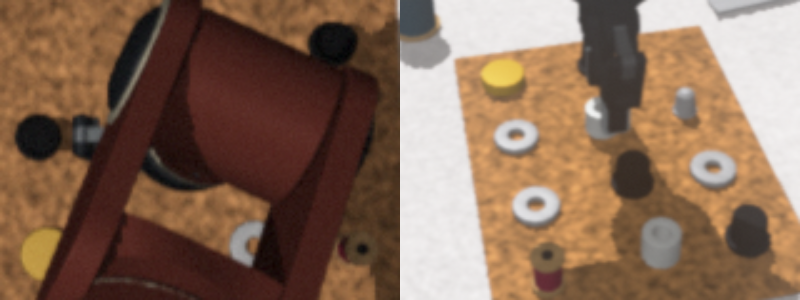

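The side view shows the fingers straddling the spacer. The arm hides the top view. I'll lower and grip.

{"name": "play_rows", "arguments": {
  "series": [
    [0.6,[-0.02,-0.04,0.2],[0,0,0]],
    [0.6,[0,0,0.18],[0,0,0]],
    [0.6,[0,0,0],[0,0,0]],
    [0.1,[0,0,0],[0,0,0]],
    [0.1,[0,0,0],[0,0,0]],
    [0.1,[0,0,0],[0,0,0]]
  ],
  "force": 40
}}

```text
t: 3.7
tool_pos: [0.5446, -0.1709, 0.0077]
tool_rot: [3.141, 0.001, 0.001]
contact_force: [-0.4, -0.1, 0.0]
opening: 0.0258
grip_force: 39.4
```

{"name": "play_rows", "arguments": {
  "series": [
    [0.1,[0,0,-0.7],[0,0,0]],
    [0.1,[0,0,-0.7],[0,0,0]],
    [0.1,[-0.1,-0.7,-0.7],[0,0,0]],
    [0.1,[-0.1,-0.9,0],[0,0,0]],
    [0.1,[-0.1,-0.9,0],[0,0,0]],
    [0.1,[-0.1,-0.9,0],[0,0,0]],
    [0.1,[-0.1,-0.9,0],[0,0,0]],
    [0.1,[-0.05,-0.7,0],[0,0,0]]
  ]
}}

```text
t: 4.7
tool_pos: [0.5162, 0.081, 0.1123]
tool_rot: [-3.141, -0.002, -0.0]
contact_force: [0.7, -0.2, -0.2]
opening: 0.0257
grip_force: 39.4
```

{"name": "play_rows", "arguments": {
  "series": [
    [0.1,[0,0,0],[0,0,0]],
    [0.1,[0,0,0],[0,0,0]]
  ]
}}

```text
t: 4.95
tool_pos: [0.5168, 0.0789, 0.1123]
tool_rot: [3.141, 0.001, 0.0]
contact_force: [0.1, 0.2, -0.8]
opening: 0.0255
grip_force: 39.5
```

{"name": "play_rows", "arguments": {
  "series": [
    [0.1,[0,-0.03,0.3],[0,0,0]],
    [0.1,[0,0,0.3],[0,0,0]],
    [0.1,[0,0,0.3],[0,0,0]],
    [0.1,[0,0,0.15],[0,0,0]],
    [0.1,[0,0,0],[0,0,0]],
    [0.1,[0,0,0],[0,0,0]]
  ]
}}

```text
t: 5.7
tool_pos: [0.5172, 0.0808, 0.0603]
tool_rot: [-3.142, -0.001, -0.001]
contact_force: [0.8, -0.0, -0.3]
opening: 0.0262
grip_force: 39.5
```

```bash
python3 -c "
from h import *
i=imaging.get_image('side');cv2.imwrite('pics/s2.png',cv2.resize(i['color'][150:270,200:400],(800,480)))"
```

```text
(no output)
```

View pics/s2.png

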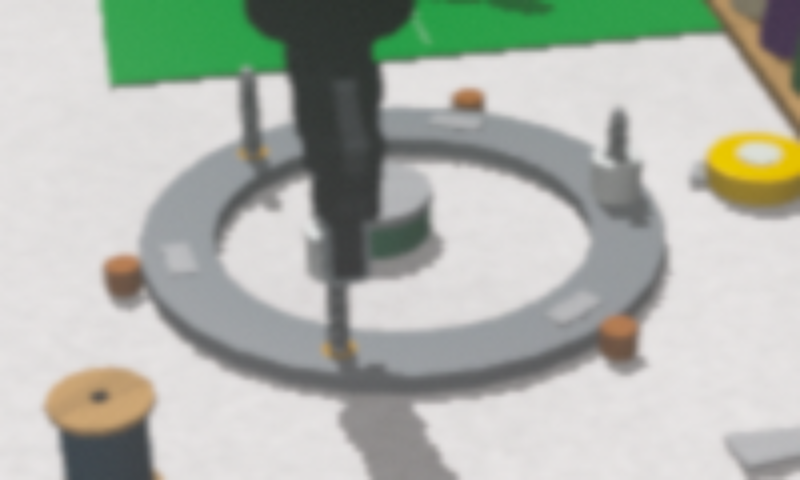

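The spacer is over the bolt tip and no force shows. Continue down.

{"name": "play_rows", "arguments": {
  "series": [
    [0.1,[0,0,0.3],[0,0,0]],
    [0.1,[0,0,0.3],[0,0,0]],
    [0.1,[0,0,0.27],[0,0,0]],
    [0.1,[0,0,0],[0,0,0]],
    [0.1,[0,0,0],[0,0,0]]
  ]
}}

```text
t: 6.38
tool_pos: [0.5163, 0.0808, 0.0155]
tool_rot: [3.142, 0.001, -0.002]
contact_force: [0.1, 0.6, 0.7]
opening: 0.026
grip_force: 40.5
```

{"name": "play_rows", "arguments": {
  "series": [
    [0.6,[0,0,0],[0,0,0]],
    [0.6,[0,0,0],[0,0,0]],
    [0.6,[0,0,-0.5],[0,0,0]],
    [0.6,[0,0,-0.7],[0,0,0]],
    [0.6,[0,0,-0.7],[0,0,0]],
    [0.6,[0.1,0.8,0],[0,0,0]],
    [0.6,[0.1,0.9,0],[0,0,0]],
    [0.6,[0.1,0.9,0],[0,0,0]]
  ]
}}

```text
t: 7.38
tool_pos: [0.532, -0.0504, 0.1117]
tool_rot: [3.141, 0.002, 0.002]
contact_force: [0.5, 1.0, 0.4]
opening: 0.0516
grip_force: 0.0
```

{"name": "play_rows", "arguments": {
  "series": [
    [0.6,[0.1,0.9,0],[0,0,0]],
    [0.6,[0.1,0.9,0],[0,0,0]],
    [0.6,[0.1,0.9,0],[0,0,0]],
    [0.6,[0.1,0.9,0],[0,0,0]],
    [0.6,[0.1,0.9,0],[0,0,0]],
    [0.6,[0.03,0.6,0],[0,0,0]],
    [0.6,[0,0,0],[0,0,0]],
    [0.6,[0,0,0],[0,0,0]]
  ]
}}

```text
t: 8.38
tool_pos: [0.5582, -0.3035, 0.111]
tool_rot: [-3.141, -0.001, 0.001]
contact_force: [-0.3, 1.3, 0.2]
opening: 0.0516
grip_force: 0.0
```

```bash
python3 - <<'E'
from h import *
i=imaging.get_image('side');S=i
o=ctrl.get_obs();print(o['tool_pos'])
for p in((.5576,-.304,.028),(.6174,-.2353,.01),(.4733,-.1701,.01),(.4779,-.2455,.01),(.516,.0803,.036)): print(pix(i,p).round(1))
a=i['color']
cv2.imwrite('pics/s3.png',np.hstack([cv2.resize(a[170:260,220:340],(400,300)),cv2.resize(a[265:430,230:450],(400,300))]))
E
```

```text
[ 0.55824013 -0.30311109  0.11106009]
[357.1 382.6]
[383.7 348. ]
[280.3 331.2]
[291. 368.]
[283.5 226.9]
```

View pics/s3.png

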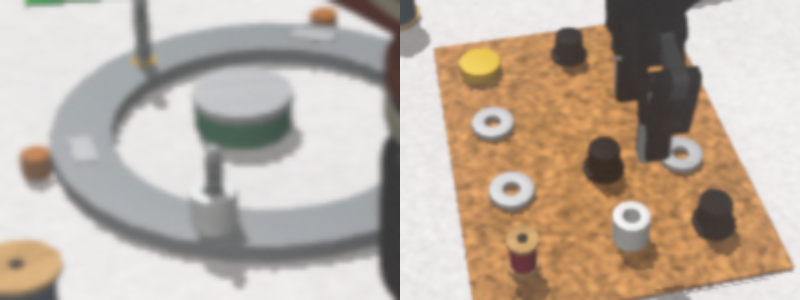

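Spacer stands on bolt 2, and every mat part is where it was measured. I'll take the second spacer.

{"name": "play_rows", "arguments": {
  "series": [
    [0.6,[0,0.02,0.6],[0,0,0]],
    [0.6,[0,0,0.7],[0,0,0]],
    [0.6,[0,0,0.5],[0,0,0]],
    [0.6,[0,0,0.27],[0,0,0]],
    [0.6,[0,0,0],[0,0,0]],
    [0.1,[0,0,0],[0,0,0]],
    [0.1,[0,0,0],[0,0,0]],
    [0.1,[0,0,0],[0,0,0]]
  ]
}}

```text
t: 9.43
tool_pos: [0.5596, -0.3059, 0.0097]
tool_rot: [3.14, 0.0, 0.004]
contact_force: [0.1, 0.6, 5.6]
opening: 0.0268
grip_force: 39.7
```

{"name": "play_rows", "arguments": {
  "series": [
    [0.1,[0,0,0],[0,0,0]],
    [0.1,[0,0,0],[0,0,0]]
  ]
}}

```text
t: 9.68
tool_pos: [0.5596, -0.3059, 0.0097]
tool_rot: [3.14, 0.0, 0.004]
contact_force: [-0.3, 1.4, 6.3]
opening: 0.0267
grip_force: 39.8
```

```bash
python3 - <<'E'
from h import *
i=imaging.get_image('side')
o=ctrl.get_obs();print(o['tool_pos'],o['contact_force'],o['wrist_torque'])
cv2.imwrite('pics/s4.png',cv2.resize(i['color'][330:420,300:420],(800,600),interpolation=cv2.INTER_CUBIC))
E
```

```text
[ 0.55957149 -0.30592792  0.00968889] [-0.3648478   1.38982143  5.91158133] [0.1554625  0.01549993 0.02168667]
```

View pics/s4.png

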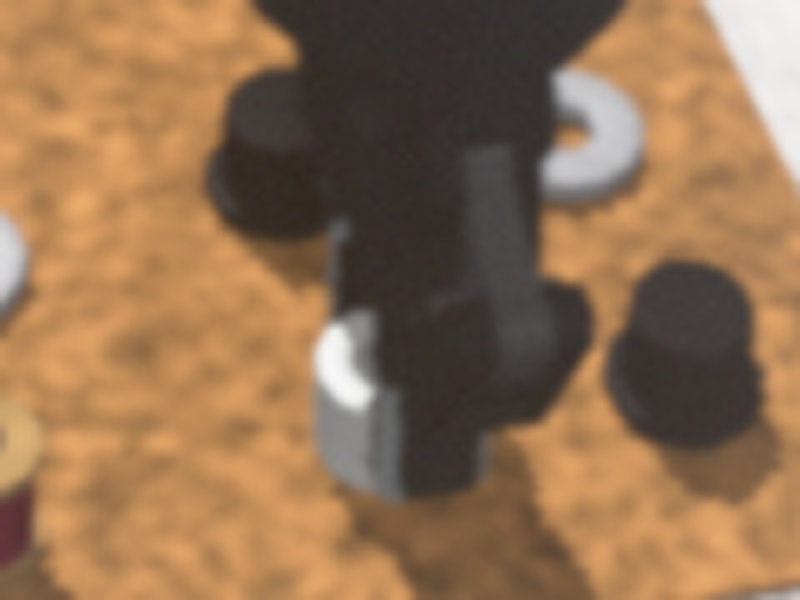

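{"name": "play_rows", "arguments": {
  "series": [
    [0.1,[0,0,-0.3],[0,0,0]],
    [0.1,[0,0,-0.5],[0,0,0]],
    [0.1,[0,0,-0.6],[0,0,0]],
    [0.1,[0,0,-0.6],[0,0,0]],
    [0.1,[0,0,0],[0,0,0]],
    [0.1,[0,0,0],[0,0,0]]
  ]
}}

```text
t: 10.48
tool_pos: [0.5577, -0.3048, 0.1069]
tool_rot: [-3.141, -0.0, 0.002]
contact_force: [0.8, -0.2, -1.0]
opening: 0.0273
grip_force: 39.5
```

```bash
python3 - <<'E'
from h import *
i=imaging.get_image('side')
o=ctrl.get_obs();print(o['tool_pos'],o['contact_force'],o['wrist_torque'])
u,v=pix(i,o['tool_pos']).astype(int)
cv2.imwrite('pics/s5.png',cv2.resize(i['color'][v-50:v+40,u-60:u+60],(800,600),interpolation=cv2.INTER_CUBIC))
E
```

```text
[ 0.55735757 -0.30456571  0.10606596] [-0.05083119  0.27997248 -1.37888288] [ 0.00023341  0.03111382 -0.02960546]
```

View pics/s5.png

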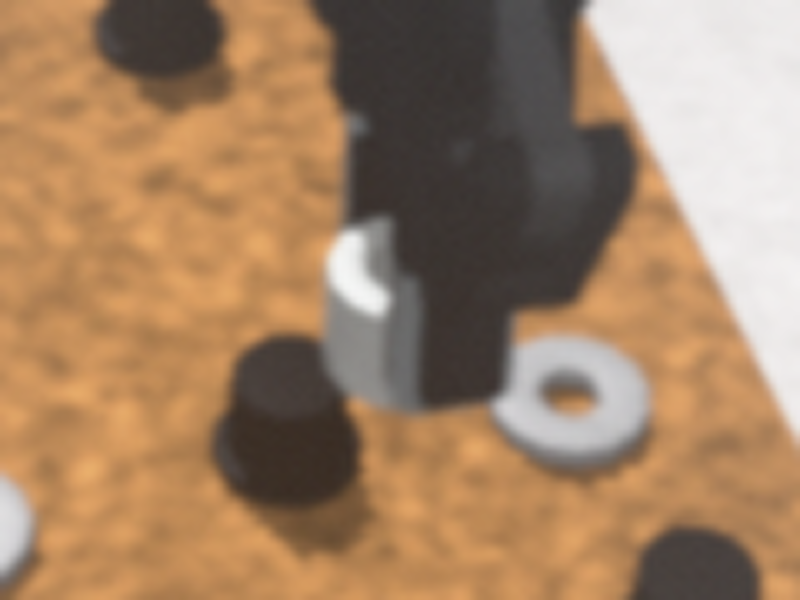

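{"name": "play_rows", "arguments": {
  "series": [
    [0.1,[-0.1,-0.8,0],[0,0,0]],
    [0.1,[-0.1,-1,0],[0,0,0]],
    [0.1,[-0.1,-1,0],[0,0,0]],
    [0.1,[-0.1,-1,0],[0,0,0]],
    [0.1,[-0.1,-1,0],[0,0,0]],
    [0.1,[-0.1,-1,0],[0,0,0]],
    [0.1,[-0.1,-1,0],[0,0,0]],
    [0.1,[-0.1,-1,0],[0,0,0]]
  ]
}}

```text
t: 11.52
tool_pos: [0.5167, 0.0863, 0.106]
tool_rot: [3.142, 0.0, -0.005]
contact_force: [1.6, 0.7, -0.1]
opening: 0.0266
grip_force: 39.5
```

{"name": "play_rows", "arguments": {
  "series": [
    [0.1,[-0.1,-1,0],[0,0,0]],
    [0.1,[-0.1,-1,0],[0,0,0]],
    [0.1,[-0.1,-1,0],[0,0,0]],
    [0.1,[-0.1,-1,0],[0,0,0]],
    [0.1,[0,0,0],[0,0,0]],
    [0.1,[0,0,0],[0,0,0]],
    [0.1,[0,0,0],[0,0,0]]
  ]
}}

```text
t: 12.4
tool_pos: [0.498, 0.2835, 0.107]
tool_rot: [3.141, -0.002, -0.002]
contact_force: [-0.2, 0.9, -0.1]
opening: 0.0268
grip_force: 39.6
```

{"name": "play_rows", "arguments": {
  "series": [
    [0.1,[0,-0.07,0.2],[0,0,0]],
    [0.1,[0,0,0.2],[0,0,0]],
    [0.1,[0,0,0.2],[0,0,0]],
    [0.1,[0,0,0.2],[0,0,0]],
    [0.1,[0,0,0.15],[0,0,0]],
    [0.1,[0,0,0],[0,0,0]],
    [0.1,[0,0,0],[0,0,0]]
  ]
}}

```text
t: 13.28
tool_pos: [0.4983, 0.2884, 0.0606]
tool_rot: [-3.141, -0.001, -0.001]
contact_force: [-0.2, 0.2, -0.3]
opening: 0.0267
grip_force: 39.6
```

```bash
python3 - <<'E'
from h import *
i=imaging.get_image('side')
o=ctrl.get_obs();print(o['tool_pos'],o['contact_force'],o['wrist_torque'])
cv2.imwrite('pics/s6.png',cv2.resize(i['color'][140:230,210:330],(800,600),interpolation=cv2.INTER_CUBIC))
E
```

```text
[0.49842417 0.28845036 0.06077983] [0.9691755  0.37862314 0.56300744] [-0.03775062  0.0035373   0.05189216]
```

View pics/s6.png

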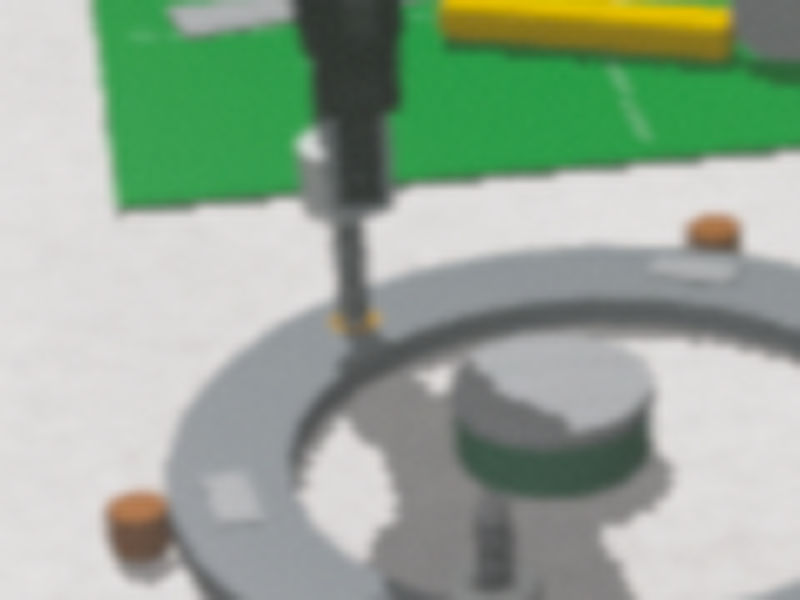

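Bolt 1 is inside the spacer hole. Lower and release.

{"name": "play_rows", "arguments": {
  "series": [
    [0.1,[0,0.03,0.25],[0,0,0]],
    [0.1,[0,0,0.3],[0,0,0]],
    [0.1,[0,0,0.27],[0,0,0]],
    [0.1,[0,0,0],[0,0,0]],
    [0.1,[0,0,0],[0,0,0]]
  ]
}}

```text
t: 13.95
tool_pos: [0.498, 0.2867, 0.0188]
tool_rot: [3.141, 0.001, -0.001]
contact_force: [1.2, 1.2, -0.8]
opening: 0.0268
grip_force: 40.7
```

{"name": "play_rows", "arguments": {
  "series": [
    [0.6,[0,0,0],[0,0,0]],
    [0.6,[0,0,0],[0,0,0]],
    [0.6,[0,0,0],[0,0,0]],
    [0.6,[0,0,-0.5],[0,0,0]],
    [0.6,[0,0,-0.7],[0,0,0]],
    [0.6,[0,0,-0.6],[0,0,0]]
  ]
}}

```text
t: 14.7
tool_pos: [0.4982, 0.2868, 0.1106]
tool_rot: [-3.141, -0.001, -0.001]
contact_force: [-0.8, -0.3, 0.2]
opening: 0.0513
grip_force: 0.0
```

```bash
python3 - <<'E'
from h import *
T=imaging.get_image("top")
for n,p,ax,uv in parts(T): print(n,p.round(4),ax.round(1),np.round(uv,1))
E
```

```text
washer [ 0.4736 -0.1703  0.01  ] [19.3 19.8] [398.6 300.5]
washer [ 0.4781 -0.2458  0.01  ] [19.3 19.7] [441.4 298. ]
washer [ 0.6173 -0.2356  0.01  ] [19.  19.2] [434.  219.5]
cap [ 0.5537 -0.2363  0.008 ] [16.7 17.9] [434.9 255.2]
cap [ 0.5546 -0.094   0.008 ] [17.  18.3] [354.8 254.6]
cap [ 0.6222 -0.3057  0.008 ] [16.4 18.7] [472.9 217.1]
```

{"name": "play_rows", "arguments": {
  "series": [
    [0.6,[0,0.8,0],[0,0,0]],
    [0.6,[-0.05,1,0],[0,0,0]],
    [0.6,[-0.05,1,0],[0,0,0]],
    [0.6,[-0.05,1,0],[0,0,0]],
    [0.6,[-0.05,1,0],[0,0,0]],
    [0.6,[-0.05,1,0],[0,0,0]],
    [0.6,[-0.05,1,0],[0,0,0]],
    [0.6,[-0.05,1,0],[0,0,0]]
  ]
}}

```text
t: 15.75
tool_pos: [0.4803, -0.1048, 0.1092]
tool_rot: [3.142, 0.001, 0.0]
contact_force: [1.0, -0.4, 0.1]
opening: 0.0511
grip_force: 0.0
```

{"name": "play_rows", "arguments": {
  "series": [
    [0.6,[-0.1,0.8,0.2],[0,0,0]],
    [0.6,[-0.05,0.55,0.5],[0,0,0]],
    [0.6,[0,0,0.5],[0,0,0]],
    [0.6,[0,0,0],[0,0,0]],
    [0.6,[0,0,0],[0,0,0]]
  ]
}}

```text
t: 16.38
tool_pos: [0.4737, -0.1707, 0.05]
tool_rot: [3.141, 0.001, 0.001]
contact_force: [0.9, -0.1, 0.3]
opening: 0.0513
grip_force: 0.0
```

{"name": "play_rows", "arguments": {
  "series": [
    [0.55,[0,0,0.4],[0,0,0]],
    [0.55,[0,0,0.3],[0,0,0]],
    [0.55,[0,0,0.19],[0,0,0]],
    [0.55,[0,0,0],[0,0,0]],
    [0.55,[0,0,0],[0,0,0]]
  ]
}}

```text
t: 17.0
tool_pos: [0.4737, -0.1709, 0.0053]
tool_rot: [3.141, 0.001, 0.001]
contact_force: [-0.1, -0.1, -0.3]
opening: 0.0466
grip_force: 0.0
```

{"name": "play_rows", "arguments": {
  "series": [
    [0.2,[0,0,0],[0,0,0]],
    [0.2,[0,0,0],[0,0,0]],
    [0.2,[0,0,0],[0,0,0]],
    [0.2,[0,0,0],[0,0,0]]
  ]
}}

```text
t: 17.5
tool_pos: [0.474, -0.1711, 0.006]
tool_rot: [3.141, 0.001, 0.002]
contact_force: [-2.1, 1.3, 6.6]
opening: 0.0327
grip_force: 39.3
```

{"name": "play_rows", "arguments": {
  "series": [
    [0.2,[0,0,-0.2],[0,0,0]],
    [0.2,[0,0,-0.5],[0,0,0]],
    [0.2,[0,0,-0.7],[0,0,0]],
    [0.2,[0.1,-0.6,-0.4],[0,0,0]],
    [0.2,[0.2,-0.9,0],[0,0,0]],
    [0.2,[0.2,-0.9,0],[0,0,0]],
    [0.2,[0.2,-0.9,0],[0,0,0]],
    [0.2,[0.15,-0.9,0],[0,0,0]]
  ]
}}

```text
t: 18.5
tool_pos: [0.516, 0.0407, 0.0954]
tool_rot: [3.141, 0.0, 0.002]
contact_force: [0.7, -0.2, -0.7]
opening: 0.0326
grip_force: 39.8
```

{"name": "play_rows", "arguments": {
  "series": [
    [0.2,[0,-0.83,0],[0,0,0]],
    [0.2,[0,0,0],[0,0,0]],
    [0.2,[0,0,0],[0,0,0]]
  ]
}}

```text
t: 18.88
tool_pos: [0.5157, 0.0804, 0.0949]
tool_rot: [3.141, 0.001, 0.0]
contact_force: [0.3, -0.0, 0.0]
opening: 0.0324
grip_force: 39.8
```

```bash
python3 - <<'E'
from h import *
i=imaging.get_image('side')
o=ctrl.get_obs();print(o['tool_pos'])
u,v=pix(i,o['tool_pos']).astype(int)
cv2.imwrite('pics/s7.png',cv2.resize(i['color'][v-45:v+45,u-60:u+60],(800,600),interpolation=cv2.INTER_CUBIC))
E
```

```text
[0.51571417 0.08004095 0.09491799]
```

View pics/s7.png

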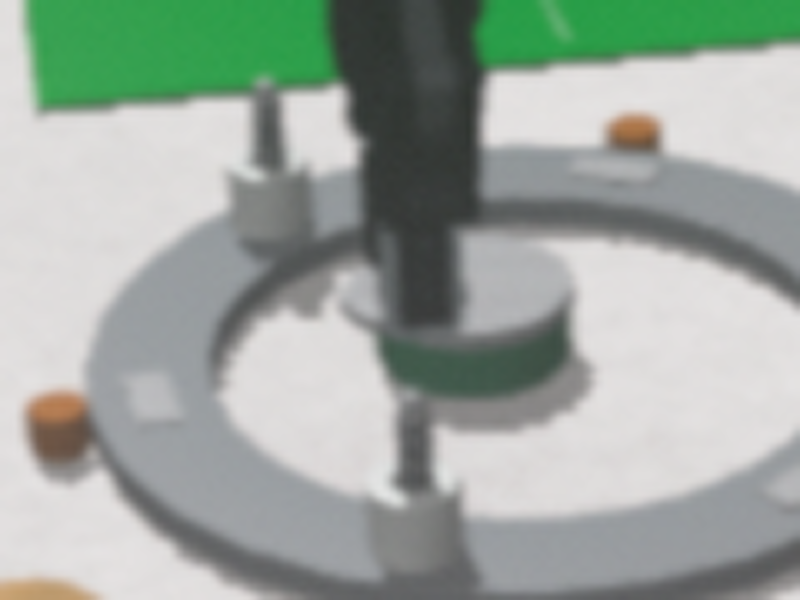

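Washer held over bolt 2. Both placed spacers stand flat on the ring.

{"name": "play_rows", "arguments": {
  "series": [
    [0.2,[0,0,0.25],[0,0,0]],
    [0.2,[0,0,0.25],[0,0,0]],
    [0.2,[0,0,0.2],[0,0,0]],
    [0.2,[0,0,0],[0,0,0]],
    [0.2,[0,0,0],[0,0,0]]
  ]
}}

```text
t: 19.55
tool_pos: [0.5157, 0.0808, 0.0598]
tool_rot: [3.142, 0.001, -0.001]
contact_force: [0.1, -0.7, -0.2]
opening: 0.0326
grip_force: 39.9
```

{"name": "play_rows", "arguments": {
  "series": [
    [0.2,[0,0,0.2],[0,0,0]],
    [0.2,[0,0,0.17],[0,0,0]],
    [0.2,[0,0,0],[0,0,0]],
    [0.2,[0,0,0],[0,0,0]]
  ]
}}

```text
t: 20.05
tool_pos: [0.5156, 0.0808, 0.0412]
tool_rot: [3.142, 0.001, -0.001]
contact_force: [0.1, 0.1, -0.5]
opening: 0.0325
grip_force: 39.9
```

{"name": "play_rows", "arguments": {
  "series": [
    [0.6,[0,0,0],[0,0,0]],
    [0.6,[0,0,0],[0,0,0]],
    [0.6,[0,0,0],[0,0,0]],
    [0.6,[0,0,-0.5],[0,0,0]],
    [0.6,[0,0,-0.8],[0,0,0]],
    [0.6,[0,0.7,0],[0,0,0]],
    [0.6,[-0.1,0.9,0],[0,0,0]],
    [0.6,[-0.1,1,0],[0,0,0]]
  ]
}}

```text
t: 21.05
tool_pos: [0.5057, -0.0502, 0.1067]
tool_rot: [3.141, 0.003, 0.001]
contact_force: [0.3, 0.3, 0.3]
opening: 0.0514
grip_force: 0.0
```

{"name": "play_rows", "arguments": {
  "series": [
    [0.6,[-0.1,1,0],[0,0,0]],
    [0.6,[-0.1,1,0],[0,0,0]],
    [0.6,[-0.1,1,0],[0,0,0]],
    [0.6,[-0.1,0.9,0],[0,0,0]],
    [0.6,[0,0,0],[0,0,0]],
    [0.6,[0,0,0],[0,0,0]]
  ]
}}

```text
t: 21.8
tool_pos: [0.4857, -0.2438, 0.1061]
tool_rot: [-3.141, -0.0, 0.001]
contact_force: [-0.7, -0.1, 0.7]
opening: 0.0516
grip_force: 0.0
```

```bash
cat >> h.py <<'E'
def sidew(im,x,y,z,s=16):
    u,v=pix(im,(x,y,z)).round().astype(int)
    h=cv2.cvtColor(im["color"][v-s:v+s+1,u-s:u+s+1],cv2.COLOR_BGR2HSV)
    m=((h[...,1]<60)&(h[...,2]>95)).astype(np.uint8)
    c=max(cv2.findContours(m,cv2.RETR_EXTERNAL,cv2.CHAIN_APPROX_NONE)[0],key=cv2.contourArea)
    e=cv2.fitEllipse(c); return ray(im,e[0][0]+u-s,e[0][1]+v-s,z).round(4),np.round(e[1],1)
E
python3 - <<'E'
from h import *
S=imaging.get_image('side')
for p in((.478,-.2457),(.6174,-.2353)): print(sidew(S,*p,.007))
E
```

```text
(array([ 0.4778, -0.2456,  0.007 ]), array([20.6, 24.4]))
(array([ 0.6178, -0.2359,  0.007 ]), array([18.7, 23.6]))
```

Both remaining washers are unmoved, and the side and top views agree to under 1 mm.

{"name": "play_rows", "arguments": {
  "series": [
    [0.55,[-0.15,0.04,0.4],[0,0,0]],
    [0.55,[0,0,0.7],[0,0,0]],
    [0.55,[0,0,0.5],[0,0,0]],
    [0.55,[0,0,0.25],[0,0,0]],
    [0.55,[0,0,0.16],[0,0,0]],
    [0.55,[0,0,0],[0,0,0]],
    [0.55,[0,0,0],[0,0,0]]
  ]
}}

```text
t: 22.72
tool_pos: [0.4791, -0.2467, 0.0068]
tool_rot: [3.14, 0.001, 0.002]
contact_force: [-0.6, -1.0, 0.9]
opening: 0.0467
grip_force: 0.0
```

{"name": "play_rows", "arguments": {
  "series": [
    [0.2,[0,0,0],[0,0,0]],
    [0.2,[0,0,0],[0,0,0]],
    [0.2,[0,0,0],[0,0,0]],
    [0.2,[0,0,0],[0,0,0]]
  ]
}}

```text
t: 23.22
tool_pos: [0.4792, -0.2468, 0.0073]
tool_rot: [3.14, 0.001, 0.003]
contact_force: [-1.3, 1.3, 7.0]
opening: 0.0319
grip_force: 39.3
```

{"name": "play_rows", "arguments": {
  "series": [
    [0.55,[0,0,0],[0,0,0]],
    [0.55,[0,0,0],[0,0,0]],
    [0.55,[-0.02,0,0.04],[0,0,0]],
    [0.55,[0,0,0],[0,0,0]],
    [0.2,[0,0,0],[0,0,0]],
    [0.2,[0,0,0],[0,0,0]],
    [0.2,[0,0,0],[0,0,0]],
    [0.2,[0,0,0],[0,0,0]]
  ]
}}

```text
t: 24.22
tool_pos: [0.4775, -0.2464, 0.004]
tool_rot: [3.141, 0.001, 0.001]
contact_force: [0.1, 0.0, 0.8]
opening: 0.0326
grip_force: 39.8
```

{"name": "play_rows", "arguments": {
  "series": [
    [0.2,[0,0,-0.3],[0,0,0]],
    [0.2,[0,0,-0.7],[0,0,0]],
    [0.2,[0,0,-0.7],[0,0,0]],
    [0.2,[0,-0.7,-0.3],[0,0,0]],
    [0.2,[0.04,-1,0],[0,0,0]],
    [0.2,[0.04,-1,0],[0,0,0]],
    [0.2,[0.04,-1,0],[0,0,0]],
    [0.2,[0.04,-1,0],[0,0,0]]
  ]
}}

```text
t: 25.22
tool_pos: [0.4853, -0.0097, 0.1049]
tool_rot: [3.141, 0.0, 0.002]
contact_force: [0.1, -0.5, -0.8]
opening: 0.0328
grip_force: 39.9
```

{"name": "play_rows", "arguments": {
  "series": [
    [0.2,[0.04,-1,0],[0,0,0]],
    [0.2,[0.04,-1,0],[0,0,0]],
    [0.2,[0.04,-1,0],[0,0,0]],
    [0.2,[0.04,-1,0],[0,0,0]],
    [0.2,[0.04,-1,0],[0,0,0]],
    [0.2,[0,-0.97,0],[0,0,0]],
    [0.2,[0,0,0],[0,0,0]],
    [0.2,[0,0,0],[0,0,0]]
  ]
}}

```text
t: 26.22
tool_pos: [0.495, 0.2871, 0.1042]
tool_rot: [3.141, 0.001, 0.0]
contact_force: [-0.1, -0.4, -0.6]
opening: 0.0327
grip_force: 39.9
```

Aligned. Lower to TCP 0.058.

{"name": "play_rows", "arguments": {
  "series": [
    [0.2,[0.01,0,0.3],[0,0,0]],
    [0.2,[0,0,0.3],[0,0,0]],
    [0.2,[0,0,0.2],[0,0,0]],
    [0.2,[0,0,0.12],[0,0,0]],
    [0.2,[0,0,0],[0,0,0]],
    [0.2,[0,0,0],[0,0,0]]
  ]
}}

```text
t: 26.98
tool_pos: [0.4959, 0.2874, 0.0582]
tool_rot: [-3.141, -0.001, -0.001]
contact_force: [-0.2, -0.3, 0.4]
opening: 0.0327
grip_force: 39.9
```

{"name": "play_rows", "arguments": {
  "series": [
    [0.2,[0,0,0.2],[0,0,0]],
    [0.2,[0,0,0.16],[0,0,0]],
    [0.2,[0,0,0],[0,0,0]],
    [0.2,[0,0,0],[0,0,0]]
  ]
}}

```text
t: 27.48
tool_pos: [0.4955, 0.2872, 0.0396]
tool_rot: [3.141, 0.001, -0.001]
contact_force: [0.1, -0.0, -1.1]
opening: 0.0328
grip_force: 39.9
```

{"name": "play_rows", "arguments": {
  "series": [
    [0.6,[0,0,0],[0,0,0]],
    [0.6,[0,0,0],[0,0,0]],
    [0.6,[0,0,0],[0,0,0]],
    [0.6,[0,0,-0.6],[0,0,0]],
    [0.6,[0,0,-0.8],[0,0,0]],
    [0.6,[0,0.8,0],[0,0,0]],
    [0.6,[0.2,1,0],[0,0,0]],
    [0.6,[0.25,1,0],[0,0,0]]
  ]
}}

```text
t: 28.48
tool_pos: [0.5183, 0.1461, 0.1102]
tool_rot: [-3.142, -0.002, -0.001]
contact_force: [0.3, 1.4, -0.1]
opening: 0.0511
grip_force: 0.0
```

{"name": "play_rows", "arguments": {
  "series": [
    [0.6,[0.25,1,0],[0,0,0]],
    [0.6,[0.25,1,0],[0,0,0]],
    [0.6,[0.25,1,0],[0,0,0]],
    [0.6,[0.25,1,0],[0,0,0]],
    [0.6,[0.25,1,0],[0,0,0]],
    [0.6,[0.25,1,0],[0,0,0]],
    [0.6,[0.25,1,0],[0,0,0]],
    [0.6,[0.2,0.66,0],[0,0,0]]
  ]
}}

```text
t: 29.48
tool_pos: [0.6161, -0.2381, 0.1099]
tool_rot: [3.141, -0.002, 0.001]
contact_force: [-1.2, -0.2, 0.3]
opening: 0.0511
grip_force: 0.0
```

{"name": "play_rows", "arguments": {
  "series": [
    [0.6,[0,0,0],[0,0,0]],
    [0.6,[0,0,0],[0,0,0]]
  ]
}}

```text
t: 29.72
tool_pos: [0.6155, -0.235, 0.1095]
tool_rot: [-3.141, -0.001, 0.001]
contact_force: [-0.3, 0.4, 0.6]
opening: 0.0511
grip_force: 0.0
```

```bash
python3 - <<'E'
from h import *
S=imaging.get_image('side');T=imaging.get_image('top')
try: print(sidew(S,.6174,-.2353,.007))
except Exception as e: print(e)
for n,p,ax,uv in parts(T): print(n,p.round(4),ax.round(1),np.round(uv,1))
E
```

```text
(array([ 0.6177, -0.2361,  0.007 ]), array([18.6, 23.5]))
cap [ 0.5549 -0.0946  0.008 ] [16.6 17.3] [355.1 254.4]
```

{"name": "play_rows", "arguments": {
  "series": [
    [0.55,[0.04,0,0.4],[0,0,0]],
    [0.55,[0,0,0.7],[0,0,0]],
    [0.55,[0,0,0.5],[0,0,0]],
    [0.55,[0,0,0.3],[0,0,0]],
    [0.55,[0,0,0.16],[0,0,0]],
    [0.55,[0,0,0],[0,0,0]],
    [0.55,[0,0,0],[0,0,0]]
  ]
}}

```text
t: 30.7
tool_pos: [0.6187, -0.2361, 0.0081]
tool_rot: [3.141, 0.001, 0.003]
contact_force: [-0.4, 0.9, -0.2]
opening: 0.047
grip_force: 0.0
```

{"name": "play_rows", "arguments": {
  "series": [
    [0.55,[-0.02,0,0.08],[0,0,0]],
    [0.55,[0,0,0],[0,0,0]],
    [0.55,[0,0,0],[0,0,0]],
    [0.2,[0,0,0],[0,0,0]],
    [0.2,[0,0,0],[0,0,0]],
    [0.2,[0,0,0],[0,0,0]],
    [0.2,[0,0,0],[0,0,0]]
  ]
}}

```text
t: 31.58
tool_pos: [0.6173, -0.236, 0.0035]
tool_rot: [3.141, 0.001, 0.002]
contact_force: [-0.1, 0.2, 3.5]
opening: 0.0327
grip_force: 42.0
```

{"name": "play_rows", "arguments": {
  "series": [
    [0.2,[0,0,-0.3],[0,0,0]],
    [0.2,[0,0,-0.7],[0,0,0]],
    [0.2,[0,0,-0.7],[0,0,0]],
    [0.2,[0.1,-0.8,-0.3],[0,0,0]],
    [0.2,[0.15,-1,0],[0,0,0]],
    [0.2,[0.15,-1,0],[0,0,0]],
    [0.2,[0.15,-1,0],[0,0,0]],
    [0.2,[0.15,-1,0],[0,0,0]]
  ]
}}

```text
t: 32.58
tool_pos: [0.6515, 0.006, 0.1031]
tool_rot: [-3.142, -0.001, 0.0]
contact_force: [-0.2, -0.5, 0.2]
opening: 0.033
grip_force: 39.9
```

{"name": "play_rows", "arguments": {
  "series": [
    [0.2,[0.15,-1,0],[0,0,0]],
    [0.2,[0.15,-1,0],[0,0,0]],
    [0.2,[0.15,-1,0],[0,0,0]],
    [0.2,[0.15,-0.94,0],[0,0,0]],
    [0.2,[0.05,0,0],[0,0,0]],
    [0.2,[0,0,0],[0,0,0]],
    [0.2,[0,0,0],[0,0,0]]
  ]
}}

```text
t: 33.45
tool_pos: [0.684, 0.2, 0.1027]
tool_rot: [3.141, -0.002, -0.001]
contact_force: [-0.2, 0.5, 1.1]
opening: 0.0328
grip_force: 40.0
```

{"name": "play_rows", "arguments": {
  "series": [
    [0.2,[0.02,-0.02,0.3],[0,0,0]],
    [0.2,[0,0,0.3],[0,0,0]],
    [0.2,[0,0,0.2],[0,0,0]],
    [0.2,[0,0,0.1],[0,0,0]],
    [0.2,[0,0,0],[0,0,0]],
    [0.2,[0,0,0],[0,0,0]]
  ]
}}

```text
t: 34.2
tool_pos: [0.6856, 0.2025, 0.0584]
tool_rot: [-3.141, -0.001, -0.001]
contact_force: [-0.3, 0.8, -0.4]
opening: 0.033
grip_force: 40.0
```

{"name": "play_rows", "arguments": {
  "series": [
    [0.2,[0,0.02,0.2],[0,0,0]],
    [0.2,[0,0,0.16],[0,0,0]],
    [0.2,[0,0,0],[0,0,0]],
    [0.2,[0,0,0],[0,0,0]]
  ]
}}

```text
t: 34.7
tool_pos: [0.6851, 0.2014, 0.0396]
tool_rot: [-3.142, -0.001, 0.0]
contact_force: [-0.8, 0.3, -0.7]
opening: 0.0333
grip_force: 40.0
```

{"name": "play_rows", "arguments": {
  "series": [
    [0.6,[0,0,0],[0,0,0]],
    [0.6,[0,0,0],[0,0,0]],
    [0.6,[0,0,0],[0,0,0]],
    [0.6,[0,0,-0.6],[0,0,0]],
    [0.6,[0,0,-0.8],[0,0,0]],
    [0.6,[-0.4,0.8,0],[0,0,0]],
    [0.6,[-0.4,0.9,0],[0,0,0]],
    [0.6,[-0.4,0.9,0],[0,0,0]]
  ]
}}

```text
t: 35.7
tool_pos: [0.6247, 0.0703, 0.1102]
tool_rot: [3.141, 0.002, 0.001]
contact_force: [0.9, 0.3, -0.2]
opening: 0.0511
grip_force: 0.0
```

{"name": "play_rows", "arguments": {
  "series": [
    [0.6,[-0.4,0.9,0],[0,0,0]],
    [0.6,[-0.4,0.9,0],[0,0,0]],
    [0.6,[-0.4,0.9,0],[0,0,0]],
    [0.6,[-0.2,0.6,0],[0,0,0]],
    [0.6,[0,0,0],[0,0,0]],
    [0.6,[0,0,0],[0,0,0]]
  ]
}}

```text
t: 36.45
tool_pos: [0.5556, -0.0932, 0.11]
tool_rot: [-3.141, -0.001, -0.001]
contact_force: [0.6, 0.0, 0.3]
opening: 0.0511
grip_force: 0.0
```

```bash
python3 - <<'E'
from h import *
S=imaging.get_image('side')['color']
t=[cv2.resize(x,(260,390),interpolation=cv2.INTER_CUBIC) for x in (S[160:208,245:277],S[205:253,267:299],S[170:218,338:370])]
cv2.imwrite("pics/c4.png",np.hstack(t))
E
```

```text
(no output)
```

View pics/c4.png

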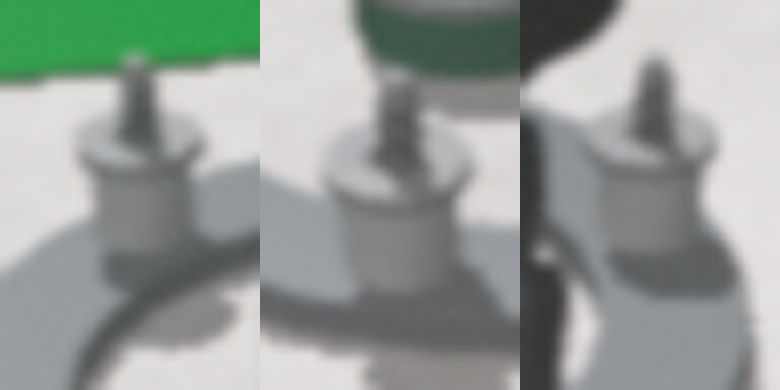

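The picture shows a spacer and a washer seated on every bolt. The caps come next.

{"name": "play_rows", "arguments": {
  "series": [
    [0.6,[-0.02,0.02,0.4],[0,0,0]],
    [0.6,[0,0,0.7],[0,0,0]],
    [0.6,[0,0,0.5],[0,0,0]],
    [0.6,[0,0,0.3],[0,0,0]],
    [0.6,[0,0,0.05],[0,0,0]],
    [0.6,[0,0,0],[0,0,0]],
    [0.6,[0,0,0],[0,0,0]]
  ]
}}

```text
t: 37.38
tool_pos: [0.5553, -0.095, 0.0136]
tool_rot: [3.141, 0.001, 0.004]
contact_force: [-0.3, -0.2, -0.0]
opening: 0.0513
grip_force: 0.0
```

{"name": "play_rows", "arguments": {
  "series": [
    [0.6,[-0.01,0,0.05],[0,0,0]],
    [0.6,[0,0,0],[0,0,0]],
    [0.6,[0,0,0],[0,0,0]],
    [0.1,[0,0,0],[0,0,0]],
    [0.1,[0,0,0],[0,0,0]],
    [0.1,[0,0,0],[0,0,0]],
    [0.1,[0,0,0],[0,0,0]]
  ],
  "force": 60
}}

```text
t: 38.25
tool_pos: [0.5541, -0.0948, 0.0102]
tool_rot: [3.141, 0.001, 0.001]
contact_force: [-0.2, -0.3, 2.4]
opening: 0.0235
grip_force: 59.0
```

{"name": "play_rows", "arguments": {
  "series": [
    [0.1,[0,0,-0.4],[0,0,0]],
    [0.1,[0,0,-0.7],[0,0,0]],
    [0.1,[-0.1,-0.5,-0.7],[0,0,0]],
    [0.1,[-0.2,-0.8,-0.1],[0,0,0]],
    [0.1,[-0.2,-0.9,0],[0,0,0]],
    [0.1,[-0.2,-0.9,0],[0,0,0]],
    [0.1,[-0.07,-0.4,0],[0,0,0]],
    [0.1,[0,0,0],[0,0,0]]
  ]
}}

```text
t: 39.25
tool_pos: [0.515, 0.0814, 0.1057]
tool_rot: [3.141, 0.005, 0.001]
contact_force: [-0.1, -0.3, -0.6]
opening: 0.0236
grip_force: 58.9
```

{"name": "play_rows", "arguments": {
  "series": [
    [0.1,[0,0,0],[0,0,0]],
    [0.1,[0,0,0],[0,0,0]]
  ]
}}

```text
t: 39.5
tool_pos: [0.5155, 0.0794, 0.1051]
tool_rot: [3.141, -0.001, 0.0]
contact_force: [0.1, 0.3, -0.5]
opening: 0.0235
grip_force: 58.9
```

Lower to TCP 0.058 (bolt about 10 mm into the cap hole).

{"name": "play_rows", "arguments": {
  "series": [
    [0.1,[0,-0.01,0.3],[0,0,0]],
    [0.1,[0,0,0.3],[0,0,0]],
    [0.1,[0,0,0.2],[0,0,0]],
    [0.1,[0,0,0.13],[0,0,0]],
    [0.1,[0,0,0],[0,0,0]],
    [0.1,[0,0,0],[0,0,0]]
  ]
}}

```text
t: 40.25
tool_pos: [0.5156, 0.0808, 0.0588]
tool_rot: [3.142, 0.001, 0.001]
contact_force: [-0.7, -0.5, 0.1]
opening: 0.0239
grip_force: 58.9
```

{"name": "play_rows", "arguments": {
  "series": [
    [0.1,[0,0,0.07],[0,0,0]],
    [0.1,[0,0,0.06],[0,0,0]],
    [0.1,[0,0,0],[0,0,0]],
    [0.1,[0,0,0],[0,0,0]]
  ]
}}

```text
t: 40.75
tool_pos: [0.5157, 0.0808, 0.0524]
tool_rot: [-3.142, -0.001, -0.001]
contact_force: [-0.1, -0.3, 3.5]
opening: 0.0236
grip_force: 59.4
```

{"name": "play_rows", "arguments": {
  "series": [
    [0.1,[0,0,0.04],[0,0,0]],
    [0.1,[0,0,0.03],[0,0,0]],
    [0.1,[0,0,0],[0,0,0]],
    [0.1,[0,0,0],[0,0,0]]
  ]
}}

```text
t: 41.25
tool_pos: [0.5158, 0.0808, 0.0492]
tool_rot: [-3.142, -0.001, -0.001]
contact_force: [-2.0, -1.2, 6.8]
opening: 0.0235
grip_force: 59.5
```

{"name": "play_rows", "arguments": {
  "series": [
    [0.1,[0,0,0.03],[0,0,0]],
    [0.1,[0,0,0],[0,0,0]],
    [0.1,[0,0,0],[0,0,0]]
  ]
}}

```text
t: 41.62
tool_pos: [0.5158, 0.0808, 0.0481]
tool_rot: [3.142, 0.001, 0.001]
contact_force: [-3.5, 0.4, 8.4]
opening: 0.0239
grip_force: 59.9
```

{"name": "play_rows", "arguments": {
  "series": [
    [0.1,[0,0,0.03],[0,0,0]],
    [0.1,[0,0,0],[0,0,0]],
    [0.1,[0,0,0],[0,0,0]]
  ]
}}

```text
t: 42.0
tool_pos: [0.5164, 0.0809, 0.0481]
tool_rot: [3.142, 0.001, 0.002]
contact_force: [-6.0, 0.0, 16.4]
opening: 0.0234
grip_force: 60.6
```

Hard stop at 0.0481 with 16 N, so the cap is home. Release and go to the next cap.

{"name": "play_rows", "arguments": {
  "series": [
    [0.1,[0,0,-0.03],[0,0,0]],
    [0.6,[0,0,0],[0,0,0]],
    [0.6,[0,0,0],[0,0,0]],
    [0.6,[0,0,0],[0,0,0]],
    [0.6,[0,0,-0.5],[0,0,0]],
    [0.6,[0,0,-0.8],[0,0,0]],
    [0.6,[0.1,0.7,0],[0,0,0]],
    [0.6,[0.1,1,0],[0,0,0]]
  ]
}}

```text
t: 43.0
tool_pos: [0.5257, -0.0044, 0.1124]
tool_rot: [3.142, 0.005, 0.002]
contact_force: [0.7, -0.2, 0.2]
opening: 0.0513
grip_force: 0.0
```

{"name": "play_rows", "arguments": {
  "series": [
    [0.6,[0.1,1,0],[0,0,0]],
    [0.6,[0.1,1,0],[0,0,0]],
    [0.6,[0.1,1,0],[0,0,0]],
    [0.6,[0.1,1,0],[0,0,0]],
    [0.6,[0.1,0.63,0],[0,0,0]],
    [0.6,[0,0,0],[0,0,0]],
    [0.6,[0,0,0],[0,0,0]]
  ]
}}

```text
t: 43.88
tool_pos: [0.55, -0.2351, 0.1113]
tool_rot: [-3.141, -0.001, 0.001]
contact_force: [-0.1, 0.5, 1.2]
opening: 0.0511
grip_force: 0.0
```

{"name": "play_rows", "arguments": {
  "series": [
    [0.6,[0.07,0.01,0.4],[0,0,0]],
    [0.6,[0,0,0.7],[0,0,0]],
    [0.6,[0,0,0.5],[0,0,0]],
    [0.6,[0,0,0.3],[0,0,0]],
    [0.6,[0,0,0.07],[0,0,0]],
    [0.6,[0,0,0],[0,0,0]],
    [0.6,[0,0,0],[0,0,0]]
  ]
}}

```text
t: 44.75
tool_pos: [0.5548, -0.2367, 0.0146]
tool_rot: [3.14, 0.001, 0.003]
contact_force: [-0.0, 0.4, 0.5]
opening: 0.0511
grip_force: 0.0
```

{"name": "play_rows", "arguments": {
  "series": [
    [0.6,[-0.02,0,0.07],[0,0,0]],
    [0.6,[0,0,0],[0,0,0]],
    [0.6,[0,0,0],[0,0,0]],
    [0.1,[0,0,0],[0,0,0]],
    [0.1,[0,0,0],[0,0,0]],
    [0.1,[0,0,0],[0,0,0]],
    [0.1,[0,0,0],[0,0,0]]
  ]
}}

```text
t: 45.62
tool_pos: [0.5531, -0.2364, 0.0101]
tool_rot: [3.141, 0.001, 0.001]
contact_force: [0.3, 0.6, 2.1]
opening: 0.0237
grip_force: 59.0
```

{"name": "play_rows", "arguments": {
  "series": [
    [0.1,[0,0,-0.4],[0,0,0]],
    [0.1,[0,0,-0.7],[0,0,0]],
    [0.1,[0,0,-0.7],[0,0,0]],
    [0.1,[-0.1,-0.7,-0.2],[0,0,0]],
    [0.1,[-0.1,-1,0],[0,0,0]],
    [0.1,[-0.1,-1,0],[0,0,0]],
    [0.1,[-0.1,-1,0],[0,0,0]],
    [0.1,[-0.1,-1,0],[0,0,0]]
  ]
}}

```text
t: 46.62
tool_pos: [0.5276, 0.0003, 0.1111]
tool_rot: [3.141, 0.0, 0.002]
contact_force: [0.5, 0.2, 0.2]
opening: 0.0236
grip_force: 58.9
```

{"name": "play_rows", "arguments": {
  "series": [
    [0.1,[-0.1,-1,0],[0,0,0]],
    [0.1,[-0.1,-1,0],[0,0,0]],
    [0.1,[-0.1,-1,0],[0,0,0]],
    [0.1,[-0.1,-1,0],[0,0,0]],
    [0.1,[-0.1,-1,0],[0,0,0]],
    [0.1,[-0.15,-0.77,0],[0,0,0]],
    [0.1,[0,0,0],[0,0,0]],
    [0.1,[0,0,0],[0,0,0]]
  ]
}}

```text
t: 47.62
tool_pos: [0.4952, 0.2869, 0.1104]
tool_rot: [3.141, 0.001, 0.001]
contact_force: [-0.6, -0.7, -0.5]
opening: 0.0237
grip_force: 58.9
```

{"name": "play_rows", "arguments": {
  "series": [
    [0.1,[0,0,0.3],[0,0,0]],
    [0.1,[0,0,0.3],[0,0,0]],
    [0.1,[0,0,0.25],[0,0,0]],
    [0.1,[0,0,0.19],[0,0,0]],
    [0.1,[0,0,0],[0,0,0]],
    [0.1,[0,0,0],[0,0,0]]
  ]
}}

```text
t: 48.38
tool_pos: [0.4951, 0.2872, 0.0579]
tool_rot: [3.141, 0.001, -0.001]
contact_force: [0.1, -0.4, 0.5]
opening: 0.0235
grip_force: 59.0
```

{"name": "play_rows", "arguments": {
  "series": [
    [0.1,[0,0,0.06],[0,0,0]],
    [0.1,[0,0,0.06],[0,0,0]],
    [0.1,[0,0,0.04],[0,0,0]],
    [0.1,[0,0,0.03],[0,0,0]],
    [0.1,[0,0,0],[0,0,0]],
    [0.1,[0,0,0],[0,0,0]]
  ]
}}

```text
t: 49.12
tool_pos: [0.4955, 0.2875, 0.0496]
tool_rot: [-3.142, -0.001, -0.001]
contact_force: [-2.5, -1.9, 7.8]
opening: 0.0236
grip_force: 59.7
```

{"name": "play_rows", "arguments": {
  "series": [
    [0.1,[0,0,0.03],[0,0,0]],
    [0.1,[0,0,0],[0,0,0]],
    [0.1,[0,0,0],[0,0,0]]
  ]
}}

```text
t: 49.5
tool_pos: [0.4955, 0.2875, 0.0482]
tool_rot: [-3.142, -0.001, -0.001]
contact_force: [-2.4, -1.8, 5.7]
opening: 0.0233
grip_force: 59.7
```

{"name": "play_rows", "arguments": {
  "series": [
    [0.1,[0,0,0.03],[0,0,0]],
    [0.1,[0,0,0],[0,0,0]],
    [0.1,[0,0,0],[0,0,0]]
  ]
}}

```text
t: 49.88
tool_pos: [0.4958, 0.2875, 0.0481]
tool_rot: [3.141, 0.001, 0.001]
contact_force: [-6.5, -3.0, 12.8]
opening: 0.0238
grip_force: 60.5
```

{"name": "play_rows", "arguments": {
  "series": [
    [0.1,[0,0,0.015],[0,0,0]],
    [0.1,[0,0,-0.045],[0,0,0]],
    [0.6,[0,0,0],[0,0,0]],
    [0.6,[0,0,0],[0,0,0]],
    [0.6,[0,0,0],[0,0,0]],
    [0.6,[0,0,-0.5],[0,0,0]],
    [0.6,[0,0,-0.8],[0,0,0]],
    [0.6,[0.2,0.8,0],[0,0,0]]
  ]
}}

```text
t: 50.88
tool_pos: [0.5075, 0.2492, 0.116]
tool_rot: [-3.139, -0.006, -0.011]
contact_force: [0.8, -0.1, 0.2]
opening: 0.0512
grip_force: 0.0
```

{"name": "play_rows", "arguments": {
  "series": [
    [0.6,[0.2,1,0],[0,0,0]],
    [0.6,[0.2,1,0],[0,0,0]],
    [0.6,[0.2,1,0],[0,0,0]],
    [0.6,[0.2,1,0],[0,0,0]],
    [0.6,[0.2,1,0],[0,0,0]],
    [0.6,[0.2,1,0],[0,0,0]],
    [0.6,[0.2,1,0],[0,0,0]],
    [0.6,[0.2,1,0],[0,0,0]]
  ]
}}

```text
t: 51.88
tool_pos: [0.5853, -0.1543, 0.1115]
tool_rot: [-3.141, -0.0, 0.0]
contact_force: [0.2, 0.2, 0.8]
opening: 0.0511
grip_force: 0.0
```

{"name": "play_rows", "arguments": {
  "series": [
    [0.6,[0.2,1,0],[0,0,0]],
    [0.6,[0.25,1,0],[0,0,0]],
    [0.6,[0.25,1,0],[0,0,0]],
    [0.6,[0,0,0],[0,0,0]],
    [0.6,[0,0,0],[0,0,0]]
  ]
}}

```text
t: 52.5
tool_pos: [0.62, -0.3022, 0.111]
tool_rot: [-3.14, -0.0, 0.002]
contact_force: [-0.1, -0.0, 0.3]
opening: 0.0513
grip_force: 0.0
```

{"name": "play_rows", "arguments": {
  "series": [
    [0.6,[0.03,0.04,0.4],[0,0,0]],
    [0.6,[0,0,0.7],[0,0,0]],
    [0.6,[0,0,0.5],[0,0,0]],
    [0.6,[0,0,0.3],[0,0,0]],
    [0.6,[0,0,0.07],[0,0,0]],
    [0.6,[0,0,0],[0,0,0]],
    [0.6,[0,0,0],[0,0,0]]
  ]
}}

```text
t: 53.38
tool_pos: [0.6228, -0.3052, 0.0149]
tool_rot: [3.14, 0.001, 0.003]
contact_force: [0.6, 0.3, -0.3]
opening: 0.0512
grip_force: 0.0
```

{"name": "play_rows", "arguments": {
  "series": [
    [0.6,[-0.01,0,0.07],[0,0,0]],
    [0.6,[0,0,0],[0,0,0]],
    [0.6,[0,0,0],[0,0,0]],
    [0.1,[0,0,0],[0,0,0]],
    [0.1,[0,0,0],[0,0,0]],
    [0.1,[0,0,0],[0,0,0]],
    [0.1,[0,0,0],[0,0,0]]
  ]
}}

```text
t: 54.25
tool_pos: [0.6217, -0.3049, 0.0102]
tool_rot: [3.141, 0.001, 0.001]
contact_force: [0.4, 0.2, 2.5]
opening: 0.0234
grip_force: 59.0
```

{"name": "play_rows", "arguments": {
  "series": [
    [0.1,[0,0,-0.4],[0,0,0]],
    [0.1,[0,0,-0.7],[0,0,0]],
    [0.1,[0,0,-0.7],[0,0,0]],
    [0.1,[0.1,-0.7,-0.2],[0,0,0]],
    [0.1,[0.12,-1,0],[0,0,0]],
    [0.1,[0.12,-1,0],[0,0,0]],
    [0.1,[0.12,-1,0],[0,0,0]],
    [0.1,[0.12,-1,0],[0,0,0]]
  ]
}}

```text
t: 55.25
tool_pos: [0.6505, -0.0681, 0.1112]
tool_rot: [3.141, 0.0, 0.002]
contact_force: [0.6, 0.4, -0.7]
opening: 0.0238
grip_force: 58.8
```

{"name": "play_rows", "arguments": {
  "series": [
    [0.1,[0.12,-1,0],[0,0,0]],
    [0.1,[0.12,-1,0],[0,0,0]],
    [0.1,[0.12,-1,0],[0,0,0]],
    [0.1,[0.12,-1,0],[0,0,0]],
    [0.1,[0.12,-1,0],[0,0,0]],
    [0.1,[0.08,-0.42,0],[0,0,0]],
    [0.1,[0,0,0],[0,0,0]],
    [0.1,[0,0,0],[0,0,0]]
  ]
}}

```text
t: 56.25
tool_pos: [0.6842, 0.1999, 0.11]
tool_rot: [3.141, -0.001, -0.0]
contact_force: [-0.5, -0.2, -1.1]
opening: 0.0237
grip_force: 58.9
```

{"name": "play_rows", "arguments": {
  "series": [
    [0.1,[0.01,-0.01,0.3],[0,0,0]],
    [0.1,[0,0,0.3],[0,0,0]],
    [0.1,[0,0,0.25],[0,0,0]],
    [0.1,[0,0,0.19],[0,0,0]],
    [0.1,[0,0,0],[0,0,0]],
    [0.1,[0,0,0],[0,0,0]]
  ]
}}

```text
t: 57.0
tool_pos: [0.6847, 0.2019, 0.058]
tool_rot: [-3.142, -0.001, 0.0]
contact_force: [0.3, 1.2, -0.4]
opening: 0.0236
grip_force: 59.0
```

{"name": "play_rows", "arguments": {
  "series": [
    [0.1,[0,0,0.06],[0,0,0]],
    [0.1,[0,0,0.06],[0,0,0]],
    [0.1,[0,0,0.04],[0,0,0]],
    [0.1,[0,0,0.03],[0,0,0]],
    [0.1,[0,0,0],[0,0,0]],
    [0.1,[0,0,0],[0,0,0]]
  ]
}}

```text
t: 57.75
tool_pos: [0.6852, 0.202, 0.0503]
tool_rot: [-3.141, -0.001, -0.001]
contact_force: [-3.6, -0.6, 7.6]
opening: 0.0235
grip_force: 59.6
```

{"name": "play_rows", "arguments": {
  "series": [
    [0.1,[0,0,0.03],[0,0,0]],
    [0.1,[0,0,0],[0,0,0]],
    [0.1,[0,0,0],[0,0,0]]
  ]
}}

```text
t: 58.12
tool_pos: [0.6852, 0.2021, 0.0489]
tool_rot: [-3.141, -0.001, -0.001]
contact_force: [-3.0, -1.4, 6.9]
opening: 0.0236
grip_force: 59.7
```

{"name": "play_rows", "arguments": {
  "series": [
    [0.1,[0,0,0.03],[0,0,0]],
    [0.1,[0,0,0],[0,0,0]],
    [0.1,[0,0,0],[0,0,0]]
  ]
}}

```text
t: 58.5
tool_pos: [0.6854, 0.2021, 0.0481]
tool_rot: [-3.141, -0.001, -0.002]
contact_force: [-4.7, -0.7, 9.5]
opening: 0.0238
grip_force: 60.0
```

{"name": "play_rows", "arguments": {
  "series": [
    [0.1,[0,0,0.03],[0,0,0]],
    [0.1,[0,0,0],[0,0,0]],
    [0.1,[0,0,0],[0,0,0]]
  ]
}}

```text
t: 58.88
tool_pos: [0.6857, 0.2022, 0.0481]
tool_rot: [-3.141, -0.001, -0.003]
contact_force: [-6.1, -1.6, 14.6]
opening: 0.0235
grip_force: 60.5
```

{"name": "play_rows", "arguments": {
  "series": [
    [0.1,[0,0,-0.045],[0,0,0]],
    [0.6,[0,0,0],[0,0,0]],
    [0.6,[0,0,0],[0,0,0]],
    [0.6,[0,0,0],[0,0,0]],
    [0.6,[0,0,-0.5],[0,0,0]],
    [0.6,[0,0,-0.8],[0,0,0]],
    [0.6,[0,0.7,-0.3],[0,0,0]],
    [0.6,[0,1,-0.3],[0,0,0]]
  ]
}}

```text
t: 59.88
tool_pos: [0.6857, 0.1171, 0.1447]
tool_rot: [-3.141, -0.004, -0.006]
contact_force: [1.1, 0.8, 0.2]
opening: 0.0513
grip_force: 0.0
```

{"name": "play_rows", "arguments": {
  "series": [
    [0.6,[0,1,0],[0,0,0]],
    [0.6,[0,1,0],[0,0,0]],
    [0.6,[0,1,0],[0,0,0]],
    [0.6,[0,1,0],[0,0,0]],
    [0.6,[0,0,0],[0,0,0]],
    [0.6,[0,0,0],[0,0,0]]
  ]
}}

```text
t: 60.62
tool_pos: [0.6852, -0.083, 0.1425]
tool_rot: [-3.141, 0.0, -0.003]
contact_force: [0.2, -0.6, 0.6]
opening: 0.0511
grip_force: 0.0
```

```bash
python3 - <<'E'
from h import *
S=imaging.get_image('side');T=imaging.get_image('top')
c=S['color']
t=[cv2.resize(x,(260,300),interpolation=cv2.INTER_CUBIC) for x in (c[160:208,240:282],c[205:253,262:304],c[170:218,333:375])]
b=cv2.resize(T['color'][160:340,100:520],(780,300))
cv2.imwrite("pics/f.png",np.vstack([np.hstack(t),b]))
E
```

```text
(no output)
```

View pics/f.png

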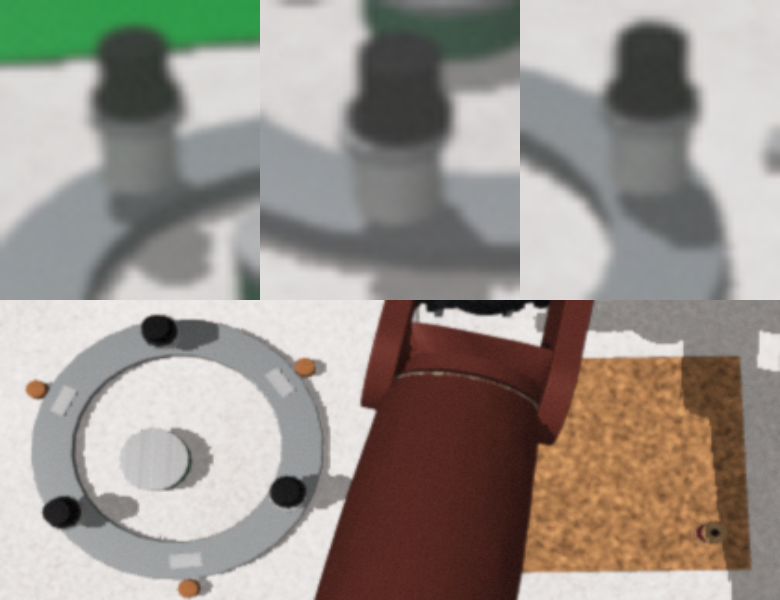

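The picture shows all three stacks complete and closed, with black caps tight on the washers. I'm handing the job in.

```bash
python3 -c "
from station import ctrl
print(ctrl.finish_job())"
```

```text
the job is handed in; nothing more can be done
None
```

The job is handed in: all three bolts carry spacer, washer and cap, each cap pressed to a hard stop (13–16 N) with no gap visible in the last picture; finished at about 61 s, and the hand-in returned no verdict.

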